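# Find the empty pockets of a flap-covered stock rack and put two sleeves away

### The job

The sloping stock rack has one empty pocket left in each of its two rows, but the dust flaps hide which. Feel gently through the flaps to find the two empty pockets, then put the two loose steel sleeves away in them, one in each, all the way down on the pocket's floor so the flaps can close over them. Leave the tin, the spanner and the brass collar where they are.

Things in the scene. Friction and masses are not known exactly. Their poses are not given: they have to be found in the camera images.
- grid: fixed grey steel grid box, 100 (x, up the slope) x 148 (y) x 90 mm (z), its face leaning 35 deg off level, turned away from the robot. Origin: centre of its underside; z square to the face, out of the pockets; face at z 90, pocket floors at z 4. 2 rows (x -24, +24) of 3 pockets (y 48, 0, -48 mm), each 44 x 44 mm inside, walls 4. In each row exactly one pocket is empty; the other two hold a sleeve like the loose ones
- low_1 (a point): mouth centre, at the closed flaps, of the first (y +48) pocket in the lower row on the slope, which is the one farther from the robot (x -24); axes as the grid box. All pockets: two metal dust flaps, 21 mm long, 2 mm thick, hinged on the +y and -y walls, swing inward, yield to under 1 N and spring shut
- low_2 (a point): mouth centre, at the closed flaps, of the middle (y 0) pocket in the lower row on the slope, which is the one farther from the robot (x -24); axes as the grid box. All pockets: something pushed straight in is stopped hard about 26 mm below the face if a sleeve is stored there, else it goes on freely to 86 mm
- low_3 (a point): mouth centre, at the closed flaps, of the last (y -48) pocket in the lower row on the slope, which is the one farther from the robot (x -24); axes as the grid box
- high_1 (a point): mouth centre, at the closed flaps, of the first (y +48) pocket in the upper row on the slope, nearer the robot (x +24); axes as the grid box
- high_2 (a point): mouth centre, at the closed flaps, of the middle (y 0) pocket in the upper row on the slope, nearer the robot (x +24); axes as the grid box
- high_3 (a point): mouth centre, at the closed flaps, of the last (y -48) pocket in the upper row on the slope, nearer the robot (x +24); axes as the grid box
- sleeve_a_center (a point): centre of a loose plain steel sleeve, 30 mm above its foot: cylinder 26 mm in diameter, 60 mm tall, chamfered ends, dark spot on top, 0.16 to 0.26 kg, upright on the bench; z along its axis. Let go lined up with an empty pocket, foot 20 mm or more inside, it slides home by its own weight: centre then 34 mm above the box's underside, head 26 mm below the face
- sleeve_a: the same sleeve (the two are interchangeable), origin at the centre of its foot, z along its axis
- sleeve_b_center (a point): centre of a loose plain steel sleeve, 30 mm above its foot: cylinder 26 mm in diameter, 60 mm tall, chamfered ends, dark spot on top, 0.16 to 0.26 kg, upright on the bench; z along its axis. Let go lined up with an empty pocket, foot 20 mm or more inside, it slides home by its own weight: centre then 34 mm above the box's underside, head 26 mm below the face
- sleeve_b: the same sleeve (the two are interchangeable), origin at the centre of its foot, z along its axis
- tin: bystander: grey closed can 60 mm in diameter, 70 mm tall, origin at the centre of its underside
- wrench: bystander: steel spanner 170 mm long lying flat along its x
- collar: bystander: brass ring 44 mm in diameter, 16 mm high, lying flat, origin at the centre of its underside
Not all that is in view belongs to the job. What is shaped like the sleeve_a but brown is not meant.

How it is judged:
At the end, for the whole second after the job is handed in: Both sleeves are at rest inside pockets of the grid box, on the pocket floor: centre 28 to 41 mm above the box's underside along its z (34 mm when home), within the box's outline (46 mm in x, 70 mm in y from its middle), axis within 20 deg of the pocket's, slower than 30 mm/s (z of sleeve_a_center in the frame of grid between 0.028 and 0.041 m and x of sleeve_a_center in the frame of grid between -0.046 and 0.046 m and y of sleeve_a_center in the frame of grid between -0.07 and 0.07 m and angle between the z axis of each of sleeve_a_center, sleeve_b_center and the z axis of grid, either way round below 0.35 rad and linear speed of each of sleeve_a, sleeve_b below 0.03 m/s and z of sleeve_b_center in the frame of grid between 0.028 and 0.041 m and x of sleeve_b_center in the frame of grid between -0.046 and 0.046 m and y of sleeve_b_center in the frame of grid between -0.07 and 0.07 m); the robot touches nothing.
It fails at once if the tin, the spanner or the collar is shifted by more than 30 mm (distance of any of tin, wrench, collar from where it was at the start of the episode above 0.03 m).
It fails at once if the fingers press on the rack or its flaps with more than 40 N (contact force between the fingers and grid above 40 N).
It fails at once if a sleeve is pressed against the rack or its flaps with more than 40 N while it is not yet down in a pocket (its own landing on the pocket floor does not count) (contact force between sleeve_a and grid above 40 N and z of sleeve_a_center in the frame of grid above 0.05 m).
It fails at once if a sleeve is pressed against the rack or its flaps with more than 40 N while it is not yet down in a pocket (its own landing on the pocket floor does not count) (contact force between sleeve_b and grid above 40 N and z of sleeve_b_center in the frame of grid above 0.05 m).
It also fails if it takes over 72 s, if anything falls off the work surface, if the arm or the gripper's body presses on something with over 40 N, if the wrist force passes 120 N, or if a joint passes its speed limit or range.

### The arm

A 7-joint arm with a two-finger parallel gripper is mounted at the origin on the work surface. World frame = base frame: x ahead of the robot, y to its left, z up, the work surface at z = 0. Lengths are in m, angles in rad, forces in N, time in s.
With the tool pointing down it reaches from about 0.425 to 0.925 m from the base axis. Payload 6.8 kg.
Tool frame: the origin (TCP) lies on the centre line of the jaws, within the pads' length; the fingertips stand 25 mm ahead of it and the grasp point (between the pads) lies 6 mm ahead of it; z points along the fingers, y is the direction in which the jaws open and shut (so a half turn about z gives the same grasp; the last joint's range is limited). The gripper opens to 85 mm and grips with 20 to 120 N. Pads are 22 mm wide; open, the fingers measure 114 mm over their backs; the gripper's body (76 mm by 85 mm) begins 54 mm behind the grasp point. The pads swing forward as they close: fully open they stand 13 mm farther back than shut.
Start: joints at [1.141, 0.477, 0.022, 1.555, -0.011, 1.109, -0.083], TCP at [0.213, -0.64, 0.256] pointing down, gripper open.
Joint ranges: [-2.96, 2.96], [-0.34, 2.1], [-1.41, 1.46], [0.24, 2.44], [-1.37, 4.51], [0.17, 1.92], [-2.96, 2.96]. Speed limits (rad/s): [2.39, 2.39, 3.14, 3.14, 3.14, 3.14, 3.14].

### API

Orientations are given as a unit quaternion [w, x, y, z].
In Python, from station import status, cams, order, models gives the robot as it stands.
- The arm moves only by the tool move_arm, never from a script. Its argument "steps" is one flat list of numbers, 7 for each row, row after row: the gripper's target within -1 to 1 (fully open at 1, half-way at 0, shut at -1), then the shift along the world's x, y, z in cm, then the turn, a rotation vector about the world's x, y, z in degrees. A call has 1 to 8 rows; each row shifts and turns the commanded pose from where the row before left it; what a row does not reach is not made up. A row lasts 1/10 s, in which the tool goes at most 50 mm and 8.59 degrees, less where a joint would pass 70% of its speed; a pose out of reach is approached as far as the arm can. A call with a gripper value outside its range is refused whole. The fingers move at their own pace and stop on an object; "newtons" is the grip in N (left out, the last holds). Time passes only in rows, so rows that do not move let the fingers close. It gives the time, the measured TCP pose, the force and the opening at its end, in the units of the state.
- status.get_obs(): the state, without advancing time (a new reading comes with each control period).
- cams.read_camera(name): name is "side" or "top" or "wrist"; returns a dict with "pixels" (400x640x3 uint8, red, green, blue), "mtx" (3x3 intrinsics, pixels), "T" (4x4, takes a point from camera to world coordinates); the wrist camera has in their place "T_tool_cam" (4x4, takes a point from camera to tool coordinates, whose origin is the TCP and whose axes are the flange's). Camera axes: x right, y down, z forward; pixel columns grow to the right and rows downward; lengths in m; the calibration is good to about 2 mm. A picture is of the moment at which its call begins: read the wrist's pose just before it. There is no depth.
- order.hand_in(): hands the job in, once; it reports no verdict.
Trained networks look in the newest picture that a camera, given by its name, has taken for a name from the list of things; names that differ only in an ending like _2 or _b are one class to them, and where a whole thing is asked for, a point or a joint stands for the part that bears it (a point fixed in the world has none). Each returns a list of dicts, best first, with "score" (0 to 1); they miss things now and then, are a little off and sometimes report something else, mostly with a low value. They report only what shows in the picture. A call takes as long as a camera call. They do not tell look-alikes from the thing itself.
- models.silhouettes(camera, query): "region" (400x640 bool, what is visible of it) and "box" ([centre column, centre row, width, height] in pixels, round what is visible of it).
- models.place_of(camera, query): "position" ([row, column] in pixels: a listed point, or the origin of a listed thing).
The state is a dict: "t": time; "q": joint angles; "joint_vel": joint speeds; "joint_torque": joint torques, N m; "eef_pos": TCP position; "tool_rot": TCP orientation; "contact_force": force on the tool from outside, world axes, zero at the start; "torque": the same for the moment, N m; "gripper_width": opening from 0.0 (shut) to 1.0 (fully open).
Only numpy, scipy, OpenCV 4.12 (cv2) and the standard library are available. Lean on these libraries where they do the work, as an engineer would, in place of code of your own. Each camera call takes 0.05 s, during which the arm holds its last target.

## Working session

There is one attempt and no reset: what is moved stays moved. The work goes in short steps, Python scripts to look and compute and a tool call to move; the robot and the scene stay as the last step left them, time stands still between calls to the robot, and variables do not carry over. Pictures are saved under pics/ and viewed, and the job is handed in when it is done.

Besides the shell and the picture viewer there is one more tool, called after ">>>" as name(argument=value, ...), one argument or row to a line, values as JSON. move_arm: Moves the arm, as the interface text tells. Its arguments: {"type":"object","properties":{"steps":{"type":"array"},"newtons":{"type":"number"}},"required":["steps"]}

```bash
ls; mkdir -p pics; python3 - <<'E'
from station import status,cams,models
import cv2,numpy as np
o=status.get_obs(); print({k:np.round(v,3) for k,v in o.items()})
for n in ["side","top","wrist"]:
    c=cams.read_camera(n); cv2.imwrite(f"pics/{n}0.png",c["pixels"][:,:,::-1])
    print(n,np.round(c["mtx"],1).tolist(),np.round(c.get("T",c.get("T_tool_cam")),4).tolist())
E
```

```text
pics
{'t': np.float64(0.0), 'q': array([ 1.141,  0.478,  0.022,  1.556, -0.012,  1.109, -0.083]), 'joint_vel': array([ 0.001,  0.001, -0.   ,  0.002,  0.   , -0.   ,  0.001]), 'joint_torque': array([ 1.0000e-03, -5.9645e+01,  1.6080e+00, -2.8120e+01,  1.2000e-02,
        9.0000e-03,  0.0000e+00]), 'eef_pos': array([ 0.213, -0.64 ,  0.255]), 'tool_rot': array([-0.001,  0.987,  0.16 , -0.   ]), 'contact_force': array([-0.063, -0.959,  1.22 ]), 'torque': array([ 0.007,  0.017, -0.018]), 'gripper_width': np.float64(1.0)}
side [[381.1, 0.0, 322.7], [0.0, 381.1, 201.4], [0.0, 0.0, 1.0]] [[0.9635, -0.1114, 0.2433, 0.3384], [-0.267, -0.4625, 0.8454, -0.7383], [0.0184, -0.8796, -0.4754, 0.516], [0.0, 0.0, 0.0, 1.0]]
top [[467.2, 0.0, 320.2], [0.0, 467.2, 202.1], [0.0, 0.0, 1.0]] [[0.0137, -0.9925, 0.1215, 0.4109], [-0.9999, -0.0135, 0.0028, -0.0677], [-0.0011, -0.1216, -0.9926, 1.1379], [0.0, 0.0, 0.0, 1.0]]
wrist [[292.7, 0.0, 314.3], [0.0, 292.7, 198.7], [0.0, 0.0, 1.0]] [[-0.0002, -0.9516, -0.3074, 0.078], [1.0, 0.0001, -0.0009, 0.0008], [0.0009, -0.3074, 0.9516, -0.1167], [0.0, 0.0, 0.0, 1.0]]
```

View pics/side0.png

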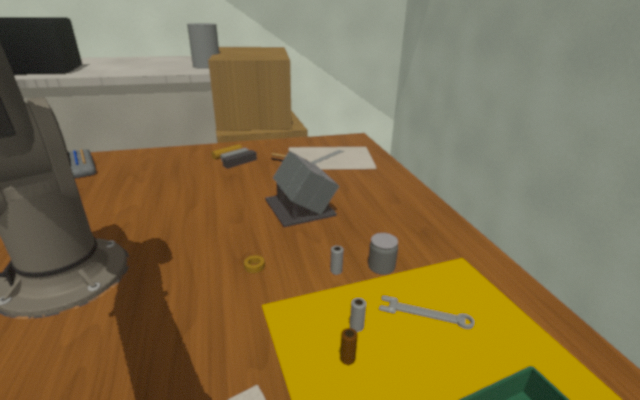

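View pics/top0.png

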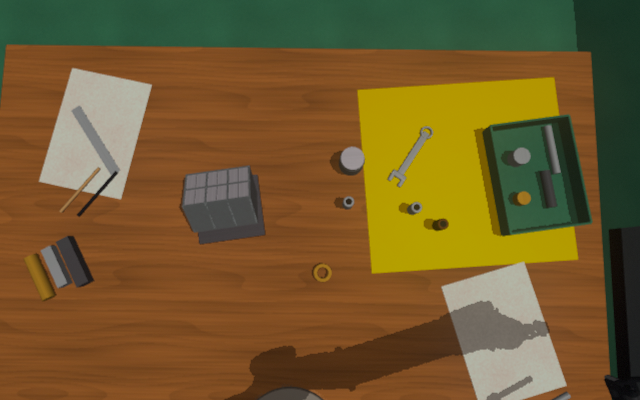

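```bash
python3 - <<'E'
from station import status,cams,models
import cv2,numpy as np
for n in ["side","top"]:
    cams.read_camera(n)
    for q in ["grid","low_1","low_2","low_3","high_1","high_2","high_3","sleeve_a","sleeve_a_center","tin","wrench","collar"]:
        r=models.place_of(n,q); print(n,q,[(np.round(d["position"],1).tolist(),round(d["score"],2)) for d in r[:7]])
E
```

```text
side grid [([193.3, 297.3], 0.96), ([266.8, 253.7], 0.22)]
side low_1 [([166.8, 313.2], 0.84), ([173.0, 320.0], 0.74), ([180.4, 327.8], 0.73)]
side low_2 [([166.8, 313.2], 0.84), ([173.0, 320.0], 0.74), ([180.4, 327.8], 0.73)]
side low_3 [([166.8, 313.2], 0.84), ([173.0, 320.0], 0.74), ([180.4, 327.8], 0.73)]
side high_1 [([155.6, 299.6], 0.95), ([164.2, 307.2], 0.69), ([170.3, 314.7], 0.68)]
side high_2 [([155.6, 299.6], 0.95), ([164.2, 307.2], 0.69), ([170.3, 314.7], 0.68)]
side high_3 [([155.6, 299.6], 0.95), ([164.2, 307.2], 0.69), ([170.3, 314.7], 0.68)]
side sleeve_a [([326.4, 357.8], 0.97), ([272.7, 337.9], 0.75), ([356.6, 344.2], 0.74)]
side sleeve_a_center [([312.0, 358.2], 0.88)]
side tin [([264.2, 381.3], 0.73)]
side wrench [([312.0, 423.3], 0.83)]
side collar [([267.9, 257.1], 0.64), ([265.4, 380.0], 0.62)]
top grid [([210.5, 226.4], 0.78), ([202.6, 347.2], 0.44)]
top low_1 [([177.1, 215.3], 0.77), ([181.6, 193.9], 0.75), ([175.3, 237.2], 0.6)]
top low_2 [([177.1, 215.3], 0.77), ([181.6, 193.9], 0.75), ([175.3, 237.2], 0.6)]
top low_3 [([177.1, 215.3], 0.77), ([181.6, 193.9], 0.75), ([175.3, 237.2], 0.6)]
top high_1 [([194.9, 216.0], 0.95), ([190.3, 236.2], 0.9), ([198.5, 194.4], 0.82)]
top high_2 [([194.9, 216.0], 0.95), ([190.3, 236.2], 0.9), ([198.5, 194.4], 0.82)]
top high_3 [([194.9, 216.0], 0.95), ([190.3, 236.2], 0.9), ([198.5, 194.4], 0.82)]
top sleeve_a [([208.3, 406.7], 0.56), ([204.4, 347.9], 0.54), ([226.5, 434.9], 0.42), ([189.9, 235.6], 0.36)]
top sleeve_a_center [([224.0, 439.1], 0.66), ([208.4, 415.2], 0.49)]
top tin [([166.2, 348.1], 0.79)]
top wrench [([154.7, 410.9], 0.72)]
top collar [([270.0, 318.8], 0.66)]
```

```bash
cat > h.py <<'E'
from station import status,cams,models
import cv2,numpy as np
from scipy.optimize import least_squares
from scipy.spatial.transform import Rotation as R
CAL={}
def cam(n):
    o=status.get_obs() if n=="wrist" else None
    c=cams.read_camera(n)
    if n=="wrist":
        q=o["tool_rot"];T=np.eye(4);T[:3,:3]=R.from_quat(q,scalar_first=True).as_matrix();T[:3,3]=o["eef_pos"]
        c["T"]=T@c["T_tool_cam"]
    return c
def proj(c,P):
    P=np.atleast_2d(P);p=(P-c["T"][:3,3])@c["T"][:3,:3];u=p@c["mtx"].T
    return u[:,:2]/u[:,2:]
def ray_z(c,rc,z):
    d=c["T"][:3,:3]@np.linalg.inv(c["mtx"])@[rc[1],rc[0],1];o=c["T"][:3,3]
    return o+d*(z-o[2])/d[2]
def gridR(yaw):
    t=np.radians(35)
    return R.from_euler("z",yaw).as_matrix()@np.array([[-np.cos(t),0,np.sin(t)],[0,-1,0],[np.sin(t),0,np.cos(t)]])
MOUTH={f"{r}_{i+1}":np.array([x,y,.090]) for r,x in(("low",-.024),("high",.024)) for i,y in enumerate((.048,0,-.048))}
E
python3 - <<'E'
from h import *
cs=cam("side");ct=cam("top")
S={"low_3":(166.8,313.2),"low_2":(173,320),"low_1":(180.4,327.8),"high_3":(155.6,299.6),"high_2":(164.2,307.2),"high_1":(170.3,314.7)}
T={"low_1":(175.3,237.2),"low_2":(177.1,215.3),"low_3":(181.6,193.9),"high_1":(190.3,236.2),"high_2":(194.9,216),"high_3":(198.5,194.4)}
def f(p,full=False):
    M=gridR(p[3]);r=[]
    for c,D in((cs,S),(ct,T)):
        for k,v in D.items(): r+=list(proj(c,M@MOUTH[k]+p[:3])[0]-[v[1],v[0]])
    return np.array(r)
s=least_squares(f,[.5,.17,.08,0],loss="soft_l1")
print(s.x,np.degrees(s.x[3]));print(np.round(f(s.x).reshape(-1,2),1).tolist())
M=gridR(s.x[3])
for k,v in MOUTH.items(): print(k,np.round(M@v+s.x[:3],4))
bl=[ ]
for c,n in((cs,"side"),(ct,"top")):
    im=c["pixels"][:,:,::-1].copy()
    for v in [(x,y,z) for x in(-.05,.05) for y in(-.074,.074) for z in(0,.09)]+list(MOUTH.values()):
        u=proj(c,M@np.array(v)+s.x[:3])[0]; cv2.drawMarker(im,tuple(int(round(a)) for a in u),(0,0,255),0,3)
    a,b=(120,240) if n=="side" else (140,160)
    bl.append(cv2.resize(im[a:a+120,b:b+130],None,fx=3,fy=3,interpolation=cv2.INTER_CUBIC))
cv2.imwrite("pics/fit.png",np.hstack(bl))
for rc in((272.7,337.9),(326.4,357.8),(356.6,344.2)): print("side foot",ray_z(cs,rc,0))
for rc in((208.3,406.7),(204.4,347.9),(226.5,434.9)): print("top foot",ray_z(ct,rc,0))
for rc in((208,416),(202,348),(224,441)): print("top top",ray_z(ct,rc,.06))
print(ray_z(ct,(160,351),.07),ray_z(ct,(272,322),.016))
E
```

```text
[0.51998068 0.15946947 0.03545617 0.17555711] 10.058681352422077
[[-0.7, -1.1], [-0.3, -0.9], [-0.2, -1.4], [-0.2, 3.0], [-0.9, 0.7], [-0.8, 1.5], [-0.3, -0.6], [0.6, 1.0], [0.9, -0.2], [0.9, -0.5], [-0.5, -1.6], [-0.6, -1.7]]
low_1 [0.5986 0.1247 0.0954]
low_2 [0.5902 0.1719 0.0954]
low_3 [0.5818 0.2192 0.0954]
high_1 [0.5598 0.1178 0.1229]
high_2 [0.5515 0.1651 0.1229]
high_3 [0.5431 0.2123 0.1229]
side foot [ 0.54890366 -0.1343057   0.        ]
side foot [ 0.5383699  -0.28528473  0.        ]
side foot [ 0.49469247 -0.34036618  0.        ]
top foot [ 0.53783315 -0.27671001  0.        ]
top foot [ 0.54549664 -0.13265023  0.        ]
top foot [ 0.49413441 -0.34503535  0.        ]
top top [ 0.53213111 -0.2872703   0.06      ]
top top [ 0.54401712 -0.12942385  0.06      ]
top top [ 0.49571942 -0.34459663  0.06      ]
[ 0.64140331 -0.13519905  0.07      ] [ 0.38106191 -0.071264    0.016     ]
```

View pics/fit.png

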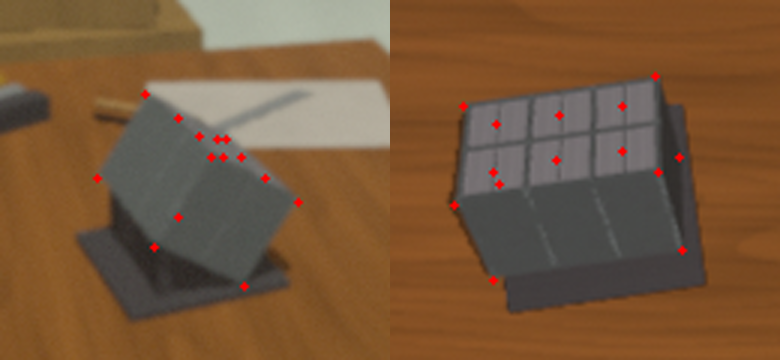

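```bash
cat >> h.py <<'E'
GP=np.array([0.51998,0.15947,0.03546]);GY=0.17556
import json,os
if os.path.exists("grid.json"): _g=json.load(open("grid.json"));GP=np.array(_g[:3]);GY=_g[3]
GM=gridR(GY)
TR=np.column_stack([-GM[:,0],GM[:,1],-GM[:,2]])
def delta(pos,Rm):
    o=status.get_obs();C=R.from_quat(o["tool_rot"],scalar_first=True)
    rv=(R.from_matrix(Rm)*C.inv()).as_rotvec(degrees=True)
    print("t",round(o["t"],2),"pos",np.round(o["eef_pos"],4),"F",np.round(o["contact_force"],1),"w",round(float(o["gripper_width"]),3))
    print("d cm",np.round((pos-o["eef_pos"])*100,2),"rv deg",np.round(rv,2),"|",round(float(np.linalg.norm(rv)),1))
def over(k,h): return GM@(MOUTH[k]+[0,0,h])+GP   # TCP h above the face of pocket k
E
python3 - <<'E'
from h import *
delta(over("high_2",.10),TR); print(GM)
E
```

```text
t 1.55 pos [ 0.2135 -0.6404  0.2563] F [ 0.4 -0.8 -0.1] w 0.996
d cm [39.44 81.54 -5.15] rv deg [-8.62 33.96 -8.12] | 36.0
[[-0.80656076  0.17465956  0.56475993]
 [-0.14307273 -0.98462888  0.10018061]
 [ 0.57357644  0.          0.81915204]]
```

>>> move_arm(
  steps=[-1,2.5,4,0.3,0,0,0,-1,2.5,4,0.3,0,0,0,-1,2.5,4,0.3,0,0,0,-1,2.5,4,0.3,0,0,0,-1,2.5,4,0.3,0,0,0,-1,2.5,4,0.3,0,0,0,-1,2.5,4,0.3,0,0,0,-1,2.5,4,0.3,0,0,0],
  newtons=30,
)

```text
t: 2.35
eef_pos: [0.4142, -0.3187, 0.2808]
tool_rot: [0.0, 0.987, 0.16, 0.0]
contact_force: [0.2, -0.2, 0.3]
gripper_width: -0.001
```

>>> move_arm(
  steps=[-1,2,4,0.3,-1,4.2,-1,-1,2,4,0.3,-1,4.2,-1,-1,2,4,0.3,-1,4.2,-1,-1,2,4,0.3,-1,4.2,-1,-1,2,4,0.3,-1,4.2,-1,-1,2,4,0.3,-1,4.2,-1,-1,2,4,0.3,-1,4.2,-1,-1,2,4,0.3,-1,4.2,-1],
)

```text
t: 3.15
eef_pos: [0.5743, 0.0013, 0.3047]
tool_rot: [0.022, 0.951, 0.084, -0.297]
contact_force: [0.5, 0.7, 0.0]
gripper_width: 0.002
```

```bash
python3 - <<'E'
from h import *
delta(over("high_2",.10),TR); print(np.round(status.get_obs()["q"],2))
E
```

```text
t 3.15 pos [0.5743 0.0013 0.3047] F [0.5 0.7 0. ] w 0.002
d cm [ 3.36 17.38 -9.98] rv deg [-0.53  0.28  0.07] | 0.6
[ 0.04  0.61 -0.26  1.35  0.12  1.8  -1.63]
```

>>> move_arm(
  steps=[-1,0.8,4.3,-1,0,0,0,-1,0.8,4.3,-1.5,0,0,0,-1,0.8,4.3,-1.5,0,0,0,-1,0.8,4.3,-2,0,0,0,-1,0.1,0.1,-2,-0.5,0.3,0,-1,0,0,-2,0,0,0,-1,0,0,0,0,0,0],
)

```text
t: 3.85
eef_pos: [0.6052, 0.172, 0.2011]
tool_rot: [0.027, 0.95, 0.084, -0.301]
contact_force: [-1.1, -0.5, -0.5]
gripper_width: 0.002
```

```bash
python3 - <<'E'
from h import *
delta(over("high_2",.10),TR); print(np.round(status.get_obs()["q"],2))
c=cam("wrist")
im=c["pixels"][:,:,::-1].copy()
for v in MOUTH.values():
    u=proj(c,GM@v+GP)[0]; cv2.drawMarker(im,tuple(int(round(a)) for a in u),(0,0,255),0,8)
for v in [(x,y,.09) for x in(-.05,.05) for y in(-.074,.074)]:
    u=proj(c,GM@v+GP)[0]; cv2.drawMarker(im,tuple(int(round(a)) for a in u),(0,255,0),0,8)
cv2.imwrite("pics/w1.png",im)
for q in["low_1","high_1"]: print([(np.round(d["position"],1).tolist(),round(d["score"],2)) for d in models.place_of("wrist",q)])
E
```

```text
t 3.85 pos [0.6052 0.172  0.2011] F [-1.1 -0.5 -0.5] w 0.002
d cm [0.27 0.31 0.38] rv deg [ 0.04 -0.19  0.  ] | 0.2
[-0.17  0.8  -0.29  1.26  0.06  1.7  -1.85]
[([150.7, 246.6], 0.96), ([152.1, 381.6], 0.91), ([150.5, 316.0], 0.69)]
[([212.9, 380.2], 0.69), ([212.4, 315.9], 0.58), ([213.2, 254.2], 0.55)]
```

View pics/w1.png

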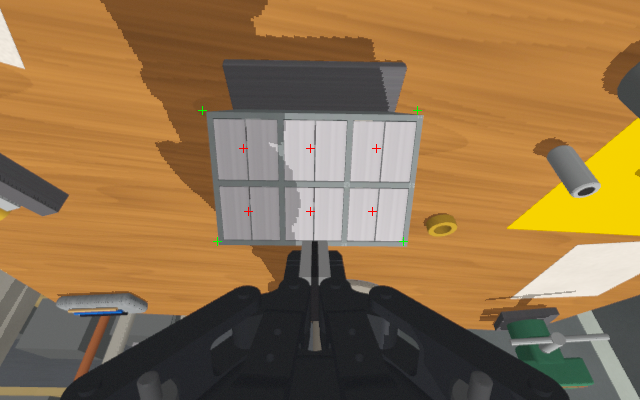

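```bash
python3 - <<'E'
from h import *
import json
cs=cam("side");ct=cam("top");cw=cam("wrist")
S={"low_3":(166.8,313.2),"low_2":(173,320),"low_1":(180.4,327.8),"high_3":(155.6,299.6),"high_2":(164.2,307.2),"high_1":(170.3,314.7)}
T={"low_1":(175.3,237.2),"low_2":(177.1,215.3),"low_3":(181.6,193.9),"high_1":(190.3,236.2),"high_2":(194.9,216),"high_3":(198.5,194.4)}
W=[((-.05,-.074,.09),(208,113)),((-.05,.074,.09),(422,115)),((.05,.074,.09),(406,244)),((.05,-.074,.09),(218,243))]
for n in("wrist only","all"):
  def f(p):
    M=gridR(p[3]);r=[]
    for v,u in W: r+=list((proj(cw,M@np.array(v)+p[:3])[0]-u))
    if n=="all":
     for c,D in((cs,S),(ct,T)):
      for k,v in D.items(): r+=list((proj(c,M@MOUTH[k]+p[:3])[0]-[v[1],v[0]]))
    return np.array(r)
  s=least_squares(f,[*GP,GY],loss="soft_l1"); print(n,np.round(s.x,4),"\n",np.round(f(s.x).reshape(-1,2),1).tolist())
json.dump(s.x.tolist(),open("grid.json","w"))
E
python3 -c "
from h import *
for k in MOUTH: print(k); delta(over(k,.035),TR)"
```

```text
wrist only [0.5216 0.1576 0.0416 0.159 ] 
 [[-0.2, -1.1], [-0.5, -0.1], [-0.1, 1.0], [2.0, 0.3]]
all [0.52   0.1575 0.0402 0.1642] 
 [[0.1, -0.0], [-2.4, 0.0], [-1.2, 0.1], [2.7, -0.1], [-0.3, -2.3], [0.1, -2.1], [-0.0, -2.6], [0.2, 1.6], [-0.6, -0.6], [-0.7, 0.1], [0.5, -0.8], [1.3, 0.5], [1.5, -0.8], [1.6, -0.6], [0.0, -1.9], [-0.2, -2.2]]
low_1
t 4.15 pos [0.6071 0.1724 0.2057] F [0.  0.5 0.5] w -0.003
d cm [ 1.09 -4.73 -7.69] rv deg [-0.13  0.22 -0.57] | 0.6
low_2
t 4.15 pos [0.6071 0.1724 0.2057] F [0.  0.5 0.5] w -0.003
d cm [ 0.31  0.01 -7.69] rv deg [-0.13  0.22 -0.57] | 0.6
low_3
t 4.15 pos [0.6071 0.1724 0.2057] F [0.  0.5 0.5] w -0.003
d cm [-0.48  4.74 -7.69] rv deg [-0.13  0.22 -0.57] | 0.6
high_1
t 4.15 pos [0.6071 0.1724 0.2057] F [0.  0.5 0.5] w -0.003
d cm [-2.79 -5.37 -4.94] rv deg [-0.13  0.22 -0.57] | 0.6
high_2
t 4.15 pos [0.6071 0.1724 0.2057] F [0.  0.5 0.5] w -0.003
d cm [-3.57 -0.64 -4.94] rv deg [-0.13  0.22 -0.57] | 0.6
high_3
t 4.15 pos [0.6071 0.1724 0.2057] F [0.  0.5 0.5] w -0.003
d cm [-4.36  4.1  -4.94] rv deg [-0.13  0.22 -0.57] | 0.6
```

>>> move_arm(
  steps=[-1,-1.8,-0.3,-2.5,-0.1,0.2,-0.6,-1,-1.8,-0.3,-2.5,0,0,0,-1,0,0,0,0,0,0],
)

```text
t: 4.45
eef_pos: [0.5676, 0.1655, 0.1525]
tool_rot: [0.025, 0.949, 0.078, -0.303]
contact_force: [0.3, -0.6, -0.1]
gripper_width: -0.002
```

```bash
cat >> h.py <<'E'
def where(k=None):
    o=status.get_obs();p=GM.T@(o["eef_pos"]-GP)*1000
    print("t",round(o["t"],2),"tip in grid mm",np.round(p-[0,0,25],1),"F grid",np.round(GM.T@o["contact_force"],1),"w",round(float(o["gripper_width"]),3))
E
python3 -c "
from h import *
where(); delta(over('high_2',.025),TR);print(GM[:,2])"
```

```text
t 4.45 tip in grid mm [24.9 -0.  94.7] F grid [-0.3  0.6  0. ] w -0.002
t 4.45 pos [0.5676 0.1655 0.1525] F [ 0.3 -0.6 -0.1] w -0.002
d cm [-0.19 -0.04 -0.43] rv deg [ 0.12 -0.41 -0.05] | 0.4
[0.56585961 0.09377011 0.81915204]
```

>>> move_arm(
  steps=[-1,-0.28,-0.05,-0.41,0,0,0,-1,-0.28,-0.05,-0.41,0,0,0,-1,-0.28,-0.05,-0.41,0,0,0,-1,0,0,0,0,0,0],
)

```text
t: 4.85
eef_pos: [0.5622, 0.1652, 0.1421]
tool_rot: [0.025, 0.95, 0.078, -0.3]
contact_force: [0.1, -0.4, 0.6]
gripper_width: 0.0
```

```bash
python3 -c "
from h import *
where()"
```

```text
t 4.85 tip in grid mm [23.3 -0.6 83. ] F grid [0.3 0.4 0.5] w 0.0
```

>>> move_arm(
  steps=[-1,-0.28,-0.05,-0.41,0,0,0,-1,-0.28,-0.05,-0.41,0,0,0,-1,-0.11,-0.02,-0.16,0,0,0,-1,0,0,0,0,0,0],
)

```text
t: 5.25
eef_pos: [0.555, 0.1638, 0.1319]
tool_rot: [0.025, 0.95, 0.078, -0.301]
contact_force: [-0.2, 0.8, 0.0]
gripper_width: -0.002
```

```bash
python3 -c "
from h import *
where()"
```

```text
t 5.25 tip in grid mm [23.5 -0.5 70.5] F grid [ 0.1 -0.8 -0. ] w -0.002
```

>>> move_arm(
  steps=[-1,-0.11,-0.02,-0.16,0,0,0,-1,-0.11,-0.02,-0.16,0,0,0,-1,0,0,0,0,0,0],
)

```text
t: 5.55
eef_pos: [0.553, 0.1635, 0.1288]
tool_rot: [0.025, 0.95, 0.078, -0.301]
contact_force: [1.3, 0.1, 0.2]
gripper_width: 0.003
```

```bash
python3 -c "
from h import *
where()"
```

```text
t 5.55 tip in grid mm [23.4 -0.5 66.8] F grid [-0.9  0.1  0.9] w 0.003
```

>>> move_arm(
  steps=[-1,-0.11,-0.02,-0.16,0,0,0,-1,0,0,0,0,0,0],
)

```text
t: 5.75
eef_pos: [0.5523, 0.1634, 0.1276]
tool_rot: [0.025, 0.95, 0.078, -0.3]
contact_force: [1.6, 0.1, 2.2]
gripper_width: -0.007
```

>>> move_arm(
  steps=[-1,-0.11,-0.02,-0.16,0,0,0,-1,0,0,0,0,0,0],
)

```text
t: 5.95
eef_pos: [0.5523, 0.1634, 0.1275]
tool_rot: [0.024, 0.951, 0.078, -0.299]
contact_force: [3.2, -0.2, 9.5]
gripper_width: 0.002
```

```bash
python3 -c "
from h import *
where()"
```

```text
t 5.95 tip in grid mm [23.2 -0.6 65.3] F grid [2.9 0.7 9.6] w 0.002
```

>>> move_arm(
  steps=[-1,1,0.16,1.45,0,0,0,-1,1,0.16,1.45,0,0,0,-1,0.4,-2.37,0,0,0,0,-1,0.4,-2.37,0,0,0,0,-1,0,0,0,0,0,0,-1,0,0,0,0,0,0],
)

```text
t: 6.55
eef_pos: [0.5788, 0.1164, 0.1541]
tool_rot: [0.025, 0.95, 0.077, -0.301]
contact_force: [-0.3, 0.2, 0.1]
gripper_width: -0.001
```

```bash
python3 -c "
from h import *
where();delta(over('high_1',.035),TR)"
```

```text
t 6.55 tip in grid mm [23.4 50.2 97.7] F grid [ 0.3 -0.2 -0. ] w -0.001
t 6.55 pos [0.5788 0.1164 0.1541] F [-0.3  0.2  0.1] w -0.001
d cm [0.05 0.23 0.23] rv deg [ 0.09 -0.18  0.17] | 0.3
```

Tip 98; push to ~68 (correct y by 2 mm), then gently on.

>>> move_arm(
  steps=[-1,-0.28,0.15,-0.41,0,0,0,-1,-0.28,-0.05,-0.41,0,0,0,-1,-0.28,-0.05,-0.41,0,0,0,-1,-0.28,-0.05,-0.41,0,0,0,-1,-0.28,-0.05,-0.41,0,0,0,-1,-0.28,-0.05,-0.41,0,0,0,-1,0,0,0,0,0,0],
)

```text
t: 7.25
eef_pos: [0.5615, 0.1177, 0.1296]
tool_rot: [0.025, 0.95, 0.078, -0.301]
contact_force: [0.1, 0.5, -0.4]
gripper_width: -0.003
```

```bash
python3 -c "
from h import *
where()"
```

```text
t 7.25 tip in grid mm [23.1 46.1 68. ] F grid [-0.4 -0.4 -0.2] w -0.003
```

>>> move_arm(
  steps=[-1,-0.11,-0.02,-0.16,0,0,0,-1,-0.11,-0.02,-0.16,0,0,0,-1,0,0,0,0,0,0],
)

```text
t: 7.55
eef_pos: [0.5599, 0.1175, 0.1268]
tool_rot: [0.025, 0.95, 0.078, -0.301]
contact_force: [-0.3, -0.3, -0.1]
gripper_width: -0.004
```

```bash
python3 -c "
from h import *
where()"
```

```text
t 7.55 tip in grid mm [22.9 46.  64.8] F grid [ 0.2  0.3 -0.2] w -0.004
```

>>> move_arm(
  steps=[-1,-0.11,-0.02,-0.16,0,0,0,-1,0,0,0,0,0,0],
)

```text
t: 7.75
eef_pos: [0.5588, 0.1173, 0.1253]
tool_rot: [0.025, 0.95, 0.078, -0.301]
contact_force: [0.6, 0.3, -0.9]
gripper_width: -0.001
```

>>> move_arm(
  steps=[-1,-0.11,-0.02,-0.16,0,0,0,-1,0,0,0,0,0,0],
)

```text
t: 7.95
eef_pos: [0.5576, 0.1171, 0.1236]
tool_rot: [0.025, 0.95, 0.078, -0.301]
contact_force: [0.2, 0.6, 0.1]
gripper_width: 0.003
```

```bash
python3 -c "
from h import *
where()"
```

```text
t 7.95 tip in grid mm [22.9 46.1 60.8] F grid [-0.2 -0.6  0.3] w 0.003
```

Moves freely past 65. Go a further 8 mm in 2 mm steps to be sure.

>>> move_arm(
  steps=[-1,-0.11,-0.02,-0.16,0,0,0,-1,-0.11,-0.02,-0.16,0,0,0,-1,0,0,0,0,0,0],
)

```text
t: 8.25
eef_pos: [0.5553, 0.1167, 0.1203]
tool_rot: [0.025, 0.95, 0.078, -0.301]
contact_force: [-0.1, -0.1, -0.9]
gripper_width: -0.003
```

>>> move_arm(
  steps=[-1,-0.11,-0.02,-0.16,0,0,0,-1,-0.11,-0.02,-0.16,0,0,0,-1,0,0,0,0,0,0],
)

```text
t: 8.55
eef_pos: [0.5531, 0.1163, 0.1172]
tool_rot: [0.025, 0.95, 0.078, -0.301]
contact_force: [-0.0, -0.3, 0.1]
gripper_width: -0.0
```

```bash
python3 -c "
from h import *
where()"
```

```text
t 8.55 tip in grid mm [22.9 46.1 52.9] F grid [0.1 0.3 0. ] w -0.0
```

>>> move_arm(
  steps=[-1,1,0.16,1.45,0,0,0,-1,1,0.16,1.45,0,0,0,-1,0.8,0.15,1.15,0,0,0,-1,1.95,0.3,-1.35,0,0,0,-1,1.95,0.3,-1.35,0,0,0,-1,0,0,0,0,0,0,-1,0,0,0,0,0,0],
)

```text
t: 9.25
eef_pos: [0.62, 0.1271, 0.1305]
tool_rot: [0.025, 0.95, 0.078, -0.301]
contact_force: [0.4, -0.3, 0.6]
gripper_width: -0.005
```

```bash
python3 -c "
from h import *
where();delta(over('low_1',-.002),TR);print(status.get_obs()['q'])"
```

```text
t 9.25 tip in grid mm [-24.9  46.4 102.7] F grid [0.1 0.4 0.7] w -0.005
t 9.25 pos [0.62   0.1271 0.1305] F [ 0.4 -0.3  0.6] w -0.005
d cm [-2.29 -0.54 -3.2 ] rv deg [ 0.01 -0.18 -0.01] | 0.2
[-0.119918    0.87710298 -0.26985906  1.28206029  0.09414056  1.61146518
 -1.79185579]
```

>>> move_arm(
  steps=[-1,-0.42,-0.08,-0.61,0,0,0,-1,-0.28,-0.05,-0.41,0,0,0,-1,-0.28,-0.05,-0.41,0,0,0,-1,-0.28,-0.05,-0.41,0,0,0,-1,-0.28,-0.05,-0.41,0,0,0,-1,-0.28,-0.05,-0.41,0,0,0,-1,0,0,0,0,0,0],
)

```text
t: 9.95
eef_pos: [0.6015, 0.1235, 0.1037]
tool_rot: [0.025, 0.95, 0.078, -0.301]
contact_force: [0.1, -1.6, -0.5]
gripper_width: 0.001
```

>>> move_arm(
  steps=[-1,-0.11,-0.02,-0.16,0,0,0,-1,-0.11,-0.02,-0.16,0,0,0,-1,0,0,0,0,0,0],
)

```text
t: 10.25
eef_pos: [0.5999, 0.1233, 0.1009]
tool_rot: [0.025, 0.95, 0.078, -0.301]
contact_force: [-0.5, -0.3, -0.1]
gripper_width: 0.001
```

```bash
python3 -c "
from h import *
where()"
```

```text
t 10.25 tip in grid mm [-25.1  46.8  66.7] F grid [ 0.4  0.2 -0.4] w 0.001
```

>>> move_arm(
  steps=[-1,-0.11,-0.02,-0.16,0,0,0,-1,0,0,0,0,0,0],
)

```text
t: 10.45
eef_pos: [0.5988, 0.1231, 0.0993]
tool_rot: [0.025, 0.95, 0.078, -0.301]
contact_force: [-0.8, 0.1, -0.1]
gripper_width: -0.003
```

>>> move_arm(
  steps=[-1,-0.11,-0.02,-0.16,0,0,0,-1,0,0,0,0,0,0],
)

```text
t: 10.65
eef_pos: [0.5976, 0.1229, 0.0977]
tool_rot: [0.025, 0.95, 0.078, -0.301]
contact_force: [-0.2, 0.8, -0.6]
gripper_width: -0.003
```

```bash
python3 -c "
from h import *
where()"
```

```text
t 10.65 tip in grid mm [-25.1  46.9  62.8] F grid [-0.3 -0.8 -0.5] w -0.003
```

>>> move_arm(
  steps=[-1,-0.11,-0.02,-0.16,0,0,0,-1,-0.11,-0.02,-0.16,0,0,0,-1,0,0,0,0,0,0],
)

```text
t: 10.95
eef_pos: [0.5953, 0.1225, 0.0944]
tool_rot: [0.025, 0.95, 0.078, -0.301]
contact_force: [0.1, -0.0, -1.0]
gripper_width: 0.001
```

>>> move_arm(
  steps=[-1,-0.11,-0.02,-0.16,0,0,0,-1,-0.11,-0.02,-0.16,0,0,0,-1,0,0,0,0,0,0],
)

```text
t: 11.25
eef_pos: [0.5931, 0.122, 0.0912]
tool_rot: [0.025, 0.95, 0.078, -0.301]
contact_force: [-0.7, -0.3, -0.1]
gripper_width: 0.002
```

```bash
python3 -c "
from h import *
where()"
```

```text
t 11.25 tip in grid mm [-25.   47.   54.8] F grid [ 0.6  0.2 -0.5] w 0.002
```

```bash
cat >> h.py <<'E'
def downR(yaw):
    c,s=np.cos(yaw),np.sin(yaw); return np.array([[c,s,0],[s,-c,0],[0,0,-1.]])
E
python3 -c "
from h import *
delta(np.array([.545,-.132,.20]),downR(GY))"
```

```text
t 11.25 pos [0.5931 0.122  0.0912] F [-0.7 -0.3 -0.1] w 0.002
d cm [ -4.81 -25.4   10.88] rv deg [ 5.740e+00 -3.466e+01 -2.000e-02] | 35.1
```

>>> move_arm(
  steps=[-1,1,0.16,1.45,0,0,0,-1,1,0.16,1.45,0,0,0,-1,1,0.16,2.5,0,0,0,0,0,0,4,0,0,0],
)

```text
t: 11.65
eef_pos: [0.623, 0.1266, 0.1841]
tool_rot: [0.025, 0.95, 0.078, -0.302]
contact_force: [-0.1, 0.2, 0.4]
gripper_width: 0.153
```

>>> move_arm(
  steps=[0,-1,-3.2,0.2,0.72,-4.33,0,0,-1,-3.2,0.2,0.72,-4.33,0,0,-1,-3.2,0.2,0.72,-4.33,0,0,-1,-3.2,0.2,0.72,-4.33,0,0,-1,-3.2,0.2,0.72,-4.33,0,0,-1,-3.2,0.2,0.72,-4.33,0,0,-1,-3.2,0.2,0.72,-4.33,0,0,-1,-3.2,0.2,0.72,-4.33,0],
)

```text
t: 12.45
eef_pos: [0.5429, -0.1303, 0.2021]
tool_rot: [0.0, 0.997, 0.082, 0.002]
contact_force: [0.7, -0.2, 0.1]
gripper_width: 0.504
```

>>> move_arm(
  steps=[0,0,0,0,0,0,0,0,0,0,0,0,0,0],
)

```text
t: 12.65
eef_pos: [0.5427, -0.1302, 0.202]
tool_rot: [0.0, 0.997, 0.081, 0.0]
contact_force: [-0.3, 1.6, 0.3]
gripper_width: 0.499
```

```bash
python3 - <<'E'
from h import *
delta(np.array([.545,-.132,.052]),downR(GY))
c=cam("wrist"); im=c["pixels"][:,:,::-1].copy()
for v in [(.545,-.132,.06),(.536,-.283,.06),(.495,-.343,.06)]:
    u=proj(c,v)[0]; cv2.drawMarker(im,tuple(int(round(a)) for a in u),(0,0,255),0,8)
cv2.imwrite("pics/w2.png",im)
for q in["sleeve_a","sleeve_a_center"]:
  for d in models.place_of("wrist",q): print(q,np.round(d["position"],1),round(d["score"],2),np.round(ray_z(c,d["position"],0 if q=="sleeve_a" else .03),4))
E
```

```text
t 12.65 pos [ 0.5427 -0.1302  0.202 ] F [-0.3  1.6  0.3] w 0.499
d cm [  0.23  -0.18 -15.  ] rv deg [-0.    0.01  0.13] | 0.1
sleeve_a [176.5 319.1] 0.72 [ 0.5449 -0.1359  0.    ]
sleeve_a [200.3 445.5] 0.68 [ 0.5406 -0.2835  0.    ]
sleeve_a_center [213.7 459.7] 0.73 [ 0.5362 -0.2871  0.03  ]
sleeve_a_center [251.6 505.2] 0.65 [ 0.5014 -0.3504  0.03  ]
```

View pics/w2.png

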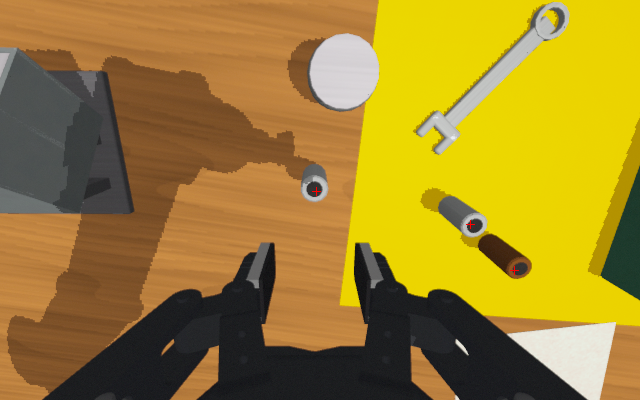

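>>> move_arm(
  steps=[0.1,0.2,-0.2,-3.5,0,0,0.1,0.1,0,0,-3.5,0,0,0,0.1,0,0,-3,0,0,0,0.1,0,0,-2,0,0,0,0.1,0,0,-2,0,0,0,0.1,0,0,-1,0,0,0,0.1,0,0,0,0,0,0],
)

```text
t: 13.5
eef_pos: [0.545, -0.1297, 0.05]
tool_rot: [-0.001, 0.996, 0.084, -0.001]
contact_force: [-0.3, -0.4, 0.2]
gripper_width: 0.551
```

>>> move_arm(
  steps=[-1,0,0,0,0,0,0,-1,0,0,0,0,0,0,-1,0,0,0,0,0,0,-1,0,0,0,0,0,0],
  newtons=60,
)

```text
t: 13.9
eef_pos: [0.5463, -0.1309, 0.0525]
tool_rot: [-0.0, 0.997, 0.083, 0.001]
contact_force: [0.9, 0.9, 4.0]
gripper_width: 0.285
```

```bash
python3 - <<'E'
from h import *
delta(np.array([.545,-.132,.052]),downR(GY))
c=cam("wrist"); cv2.imwrite("pics/w3.png",c["pixels"][:,:,::-1])
E
```

```text
t 13.9 pos [ 0.5463 -0.1309  0.0525] F [0.9 0.9 4. ] w 0.285
d cm [-0.13 -0.11 -0.05] rv deg [-0.02  0.14 -0.13] | 0.2
```

View pics/w3.png

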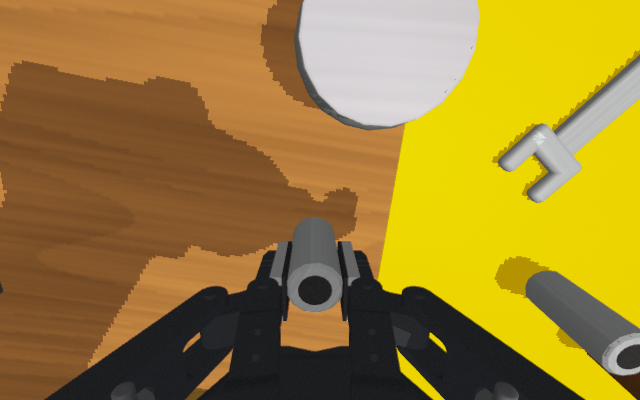

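```bash
python3 - <<'E'
from h import *
c=cam("wrist"); print(ray_z(c,(289,315),.06), status.get_obs()["eef_pos"])
delta(over("high_1",.070),TR)
delta(over("low_1",.070),TR)
E
```

```text
[ 0.54796471 -0.1317707   0.06      ] [ 0.5463072  -0.13093195  0.0524744 ]
t 14.0 pos [ 0.5463 -0.1309  0.0525] F [0.3 1.7 6.1] w 0.286
d cm [ 5.27 25.29 13.26] rv deg [-5.78 34.65 -0.13] | 35.1
t 14.0 pos [ 0.5463 -0.1309  0.0525] F [0.3 1.7 6.1] w 0.286
d cm [ 9.15 25.93 10.5 ] rv deg [-5.78 34.65 -0.13] | 35.1
```

>>> move_arm(
  steps=[-1,0,0,3,0,0,0,-1,0,0,4,0,0,0,-1,0,0,4,0,0,0,-1,0,0,4,0,0,0],
)

```text
t: 14.4
eef_pos: [0.5444, -0.1313, 0.2025]
tool_rot: [-0.0, 0.997, 0.083, -0.001]
contact_force: [1.2, -0.9, -2.1]
gripper_width: 0.284
```

>>> move_arm(
  steps=[-1,0.68,3.17,0.3,-0.72,4.33,0,-1,0.68,3.17,0.3,-0.72,4.33,0,-1,0.68,3.17,0.3,-0.72,4.33,0,-1,0.68,3.17,0.3,-0.72,4.33,0,-1,0.68,3.17,0.3,-0.72,4.33,0,-1,0.68,3.17,0.3,-0.72,4.33,0,-1,0.68,3.17,0.3,-0.72,4.33,0,-1,0.68,3.17,0.3,-0.72,4.33,0],
)

```text
t: 15.2
eef_pos: [0.5999, 0.1233, 0.2252]
tool_rot: [0.025, 0.95, 0.079, -0.302]
contact_force: [0.8, 0.5, -2.7]
gripper_width: 0.283
```

>>> move_arm(
  steps=[-1,0,0,0,0,0,0,-1,0,0,0,0,0,0],
)

```text
t: 15.4
eef_pos: [0.5996, 0.1232, 0.2239]
tool_rot: [0.025, 0.95, 0.08, -0.301]
contact_force: [0.0, -0.2, -2.3]
gripper_width: 0.284
```

```bash
python3 - <<'E'
from h import *
where();delta(over("high_1",.067),TR)
c=cam("wrist"); cv2.imwrite("pics/w4.png",c["pixels"][:,:,::-1])
E
```

```text
t 15.4 tip in grid mm [ 45.7  46.8 167.3] F grid [-1.3  0.2 -1.9] w 0.284
t 15.4 pos [0.5996 0.1232 0.2239] F [ 0.  -0.2 -2.3] w 0.284
d cm [-0.22 -0.15 -4.13] rv deg [-0.03 -0.2  -0.2 ] | 0.3
```

View pics/w4.png

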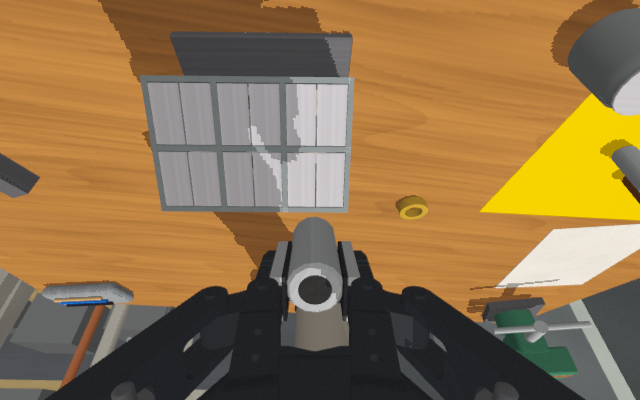

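>>> move_arm(
  steps=[-1,-0.1,-0.1,-2,0,-0.2,-0.2,-1,-0.1,0,-2,0,0,0,-1,0,0,0,0,0,0,-1,0,0,0,0,0,0],
)

```text
t: 15.85
eef_pos: [0.5977, 0.1201, 0.1862]
tool_rot: [0.024, 0.951, 0.077, -0.299]
contact_force: [-0.4, -0.4, -2.8]
gripper_width: 0.286
```

```bash
python3 - <<'E'
from h import *
where();delta(over("high_1",.067),TR);delta(over("high_1",.030),TR)
c=cam("wrist"); cv2.imwrite("pics/w5.png",c["pixels"][:,:,::-1])
E
```

```text
t 15.85 tip in grid mm [ 26.   49.6 135. ] F grid [-1.3  0.4 -2.5] w 0.286
t 15.85 pos [0.5977 0.1201 0.1862] F [-0.4 -0.4 -2.8] w 0.286
d cm [-0.04  0.16 -0.36] rv deg [-0.    0.09  0.2 ] | 0.2
t 15.85 pos [0.5977 0.1201 0.1862] F [-0.4 -0.4 -2.8] w 0.286
d cm [-2.13 -0.19 -3.39] rv deg [-0.    0.09  0.2 ] | 0.2
```

View pics/w5.png

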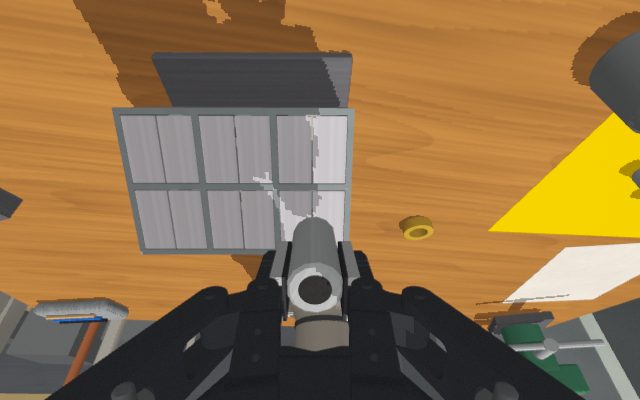

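>>> move_arm(
  steps=[-1,-0.25,0.1,-0.41,0,0,0.2,-1,-0.26,-0.04,-0.41,0,0,0,-1,-0.26,-0.04,-0.41,0,0,0,-1,-0.26,-0.04,-0.41,0,0,0,-1,-0.26,-0.04,-0.41,0,0,0,-1,0,0,0,0,0,0],
)

```text
t: 16.5
eef_pos: [0.5843, 0.1207, 0.1644]
tool_rot: [0.025, 0.95, 0.079, -0.299]
contact_force: [-0.9, -0.6, -2.5]
gripper_width: 0.284
```

```bash
python3 - <<'E'
from h import *
where();delta(over("high_1",.030),TR)
E
```

```text
t 16.5 tip in grid mm [ 24.3  46.8 109.6] F grid [-0.7  0.5 -2.6] w 0.284
t 16.5 pos [0.5843 0.1207 0.1644] F [-0.9 -0.6 -2.5] w 0.284
d cm [-0.79 -0.25 -1.21] rv deg [-0.03  0.02 -0.1 ] | 0.1
```

>>> move_arm(
  steps=[-1,-0.2,-0.05,-0.3,0,0,0,-1,-0.2,-0.05,-0.3,0,0,0,-1,-0.2,-0.05,-0.3,0,0,0,-1,-0.2,-0.05,-0.3,0,0,0,-1,0,0,0,0,0,0],
)

```text
t: 17.0
eef_pos: [0.5764, 0.1188, 0.1525]
tool_rot: [0.025, 0.951, 0.079, -0.299]
contact_force: [0.6, 0.3, -2.5]
gripper_width: 0.29
```

```bash
python3 - <<'E'
from h import *
where();delta(over("high_1",.030),TR)
E
```

```text
t 17.0 tip in grid mm [24.1 47.5 95.2] F grid [-1.9 -0.2 -1.7] w 0.29
t 17.0 pos [0.5764 0.1188 0.1525] F [ 0.6  0.3 -2.5] w 0.29
d cm [ 0.   -0.05 -0.02] rv deg [-0.04  0.03 -0.1 ] | 0.1
```

>>> move_arm(
  steps=[0.3,0,0,0,0,0,0,0.3,0,0,0,0,0,0,0.3,0,0,0,0,0,0,0.3,0,0,0,0,0,0],
)

```text
t: 17.4
eef_pos: [0.5771, 0.119, 0.1533]
tool_rot: [0.024, 0.951, 0.079, -0.299]
contact_force: [-0.7, 1.0, -0.9]
gripper_width: 0.649
```

```bash
python3 - <<'E'
from h import *
where()
c=cam("wrist"); cv2.imwrite("pics/w6.png",c["pixels"][:,:,::-1])
E
```

```text
t 17.4 tip in grid mm [23.9 47.3 96.3] F grid [-0.1 -1.1 -1. ] w 0.649
```

View pics/w6.png

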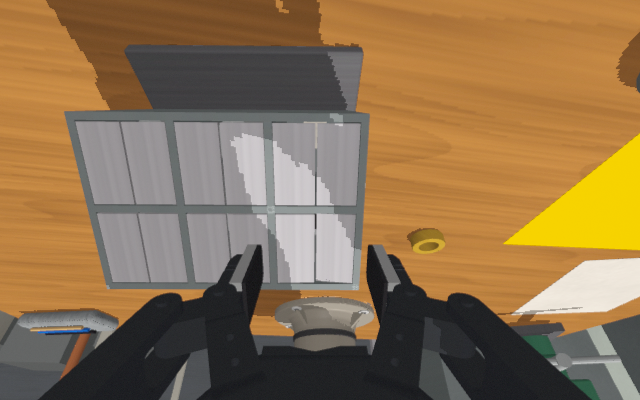

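>>> move_arm(
  steps=[0.1,1.1,0.2,1.6,0,0,0,0.1,1.1,0.2,2.5,0,0,0,0.1,-0.64,-4.1,0.1,0.58,-3.47,0,0.1,-0.64,-4.1,0.1,0.58,-3.47,0,0.1,-0.64,-4.1,0.1,0.58,-3.47,0,0.1,-0.64,-4.1,0.1,0.58,-3.47,0,0.1,-0.64,-4.1,0.1,0.58,-3.47,0],
)

```text
t: 18.15
eef_pos: [0.5666, -0.0837, 0.1995]
tool_rot: [0.012, 0.985, 0.082, -0.149]
contact_force: [1.0, -1.2, -0.3]
gripper_width: 0.549
```

>>> move_arm(
  steps=[0.1,-0.64,-4.1,0.1,0.58,-3.47,0,0.1,-0.64,-4.1,0.1,0.58,-3.47,0,0.1,-0.64,-4.1,0.1,0.58,-3.47,0,0.1,-0.64,-4.1,0.1,0.58,-3.47,0,0.1,-0.64,-4.1,0.1,0.58,-3.47,0,0.1,0,0,0,0,0,0,0.1,0,0,0,0,0,0],
)

```text
t: 18.85
eef_pos: [0.5339, -0.2887, 0.2043]
tool_rot: [-0.0, 0.997, 0.081, 0.002]
contact_force: [0.0, 0.0, -0.3]
gripper_width: 0.548
```

```bash
python3 - <<'E'
from h import *
delta(np.array([.536,-.285,.052]),downR(GY))
c=cam("wrist"); im=c["pixels"][:,:,::-1].copy()
u=proj(c,(.536,-.285,.06))[0]; print(u)
for q in["sleeve_a","sleeve_a_center"]:
  for d in models.place_of("wrist",q): print(q,np.round(d["position"],1),round(d["score"],2),np.round(ray_z(c,d["position"],0 if q=="sleeve_a" else .03),4))
for p in((189,315),): print(ray_z(c,p,.06))
cv2.drawMarker(im,tuple(int(round(a)) for a in u),(0,0,255),0,6)
cv2.imwrite("pics/w7.png",cv2.resize(im[100:320,200:500],None,fx=2.5,fy=2.5))
E
```

```text
t 18.85 pos [ 0.5339 -0.2887  0.2043] F [ 0.   0.  -0.3] w 0.548
d cm [  0.21   0.37 -15.23] rv deg [-0.05  0.25  0.1 ] | 0.3
[310.02032675 190.23254627]
sleeve_a [174.7 314. ] 0.67 [ 0.5375 -0.2884  0.    ]
sleeve_a [214.2 362.4] 0.66 [ 0.5   -0.352  0.   ]
sleeve_a_center [182.6 311.9] 0.55 [ 0.5358 -0.2865  0.03  ]
[ 0.53792132 -0.28936994  0.06      ]
```

View pics/w7.png

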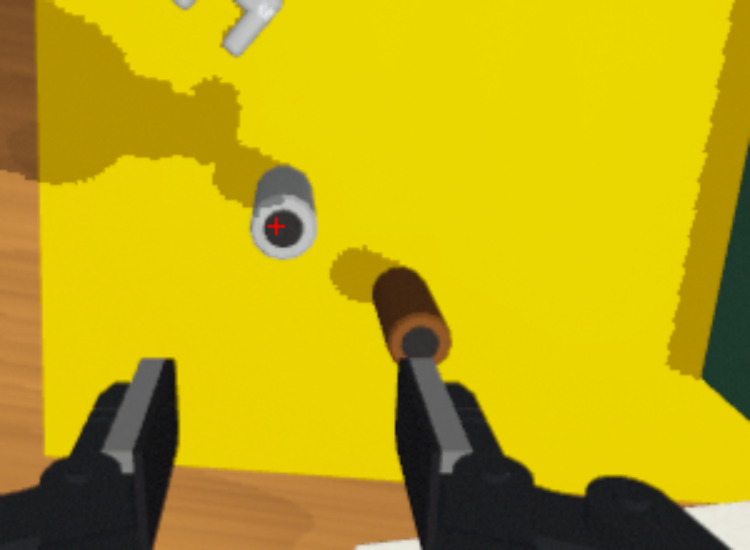

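>>> move_arm(
  steps=[0.1,0.25,0.1,-3.5,0,0.2,0.1,0.1,0,0,-3.5,0,0,0,0.1,0,0,-3,0,0,0,0.1,0,0,-2,0,0,0,0.1,0,0,-2,0,0,0,0.1,0,0,-1.1,0,0,0,0.1,0,0,0,0,0,0],
)

```text
t: 19.7
eef_pos: [0.5371, -0.2843, 0.0515]
tool_rot: [-0.001, 0.996, 0.085, -0.001]
contact_force: [0.3, -0.7, 0.3]
gripper_width: 0.548
```

>>> move_arm(
  steps=[-1,0,0,0,0,0,0,-1,0,0,0,0,0,0,-1,0,0,0,0,0,0,-1,0,0,0,0,0,0],
)

```text
t: 20.1
eef_pos: [0.5383, -0.2861, 0.0542]
tool_rot: [-0.0, 0.996, 0.084, 0.002]
contact_force: [-0.0, 1.8, 4.4]
gripper_width: 0.284
```

```bash
python3 - <<'E'
from h import *
delta(over("low_1",.067),TR)
c=cam("wrist"); cv2.imwrite("pics/w8.png",c["pixels"][:,:,::-1])
E
```

```text
t 20.1 pos [ 0.5383 -0.2861  0.0542] F [-0.   1.8  4.4] w 0.284
d cm [ 9.78 41.42 10.09] rv deg [-5.82 34.71 -0.21] | 35.2
```

View pics/w8.png

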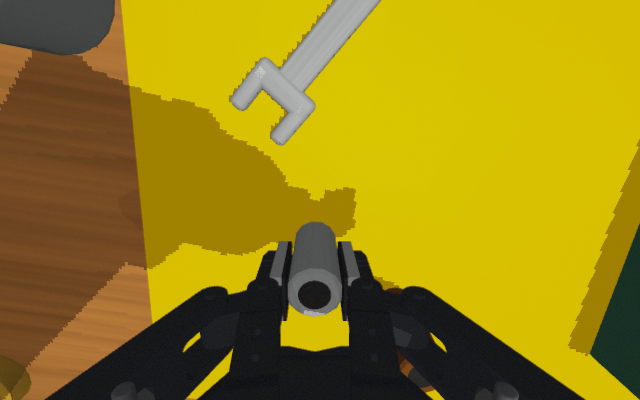

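>>> move_arm(
  steps=[-1,0,0,3,0,0,0,-1,0,0,4,0,0,0,-1,0,0,4,0,0,0,-1,0,0,4.5,0,0,0,-1,0.8,3.7,0.1,-0.58,3.47,0,-1,0.8,3.7,0.1,-0.58,3.47,0,-1,0.8,3.7,0.1,-0.58,3.47,0,-1,0.8,3.7,0.1,-0.58,3.47,0],
)

```text
t: 20.95
eef_pos: [0.5692, -0.1371, 0.2123]
tool_rot: [0.01, 0.989, 0.083, -0.123]
contact_force: [0.9, -1.0, -2.3]
gripper_width: 0.291
```

>>> move_arm(
  steps=[-1,1,4.4,0,-0.58,3.47,0,-1,1,4.4,0,-0.58,3.47,0,-1,1,4.4,0,-0.58,3.47,0,-1,1,4.4,0,-0.58,3.47,0,-1,1,4.4,0,-0.58,3.47,0,-1,1,4.4,0,-0.58,3.47,0,-1,0,0,0,0,0,0,-1,0,0,0,0,0,0],
)

```text
t: 21.75
eef_pos: [0.629, 0.1273, 0.2104]
tool_rot: [0.024, 0.95, 0.081, -0.301]
contact_force: [-0.2, -1.1, -2.2]
gripper_width: 0.287
```

```bash
python3 - <<'E'
from h import *
where();delta(over("low_1",.070),TR)
E
```

```text
t 21.75 tip in grid mm [ 13.6  47.6 173.2] F grid [-0.9  1.1 -2. ] w 0.287
t 21.75 pos [0.629  0.1273 0.2104] F [-0.2 -1.1 -2.2] w 0.287
d cm [ 0.88  0.11 -5.29] rv deg [-0.1  -0.22 -0.32] | 0.4
```

>>> move_arm(
  steps=[-1,0.4,0.1,-1.5,-0.1,-0.2,-0.3,-1,0.4,0,-2,0,0,0,-1,0,0,-1.6,0,0,0,-1,0,0,0,0,0,0,-1,0,0,0,0,0,0],
)

```text
t: 22.25
eef_pos: [0.637, 0.1263, 0.1603]
tool_rot: [0.024, 0.951, 0.077, -0.3]
contact_force: [0.2, -0.3, -1.5]
gripper_width: 0.284
```

```bash
python3 - <<'E'
from h import *
where();delta(over("low_1",.070),TR);delta(over("low_1",.032),TR)
c=cam("wrist"); cv2.imwrite("pics/w9.png",c["pixels"][:,:,::-1])
E
```

```text
t 22.25 tip in grid mm [-21.4  49.9 136.6] F grid [-0.9  0.3 -1.1] w 0.284
t 22.25 pos [0.637  0.1263 0.1603] F [ 0.2 -0.3 -1.5] w 0.284
d cm [ 0.09  0.21 -0.28] rv deg [ 0.02 -0.02  0.18] | 0.2
t 22.25 pos [0.637  0.1263 0.1603] F [ 0.2 -0.3 -1.5] w 0.284
d cm [-2.06 -0.15 -3.39] rv deg [ 0.02 -0.02  0.18] | 0.2
```

View pics/w9.png

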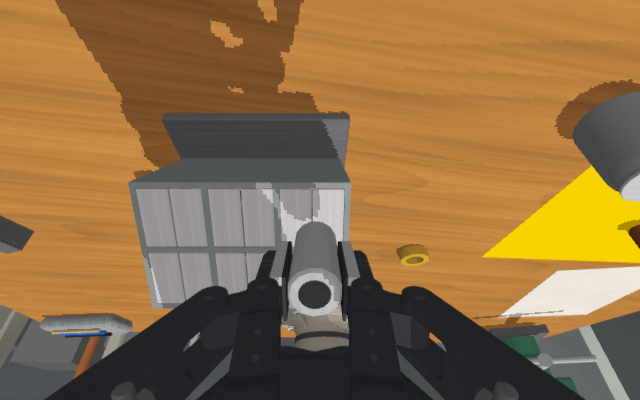

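>>> move_arm(
  steps=[-1,-0.22,0.1,-0.41,0,0,0.2,-1,-0.26,-0.04,-0.41,0,0,0,-1,-0.26,-0.04,-0.41,0,0,0,-1,-0.26,-0.04,-0.41,0,0,0,-1,-0.26,-0.04,-0.41,0,0,0,-1,0,0,0,0,0,0],
)

```text
t: 22.9
eef_pos: [0.6242, 0.1261, 0.1399]
tool_rot: [0.025, 0.95, 0.079, -0.3]
contact_force: [0.4, 0.6, -2.0]
gripper_width: 0.284
```

```bash
python3 - <<'E'
from h import *
where();delta(over("low_1",.031),TR)
E
```

```text
t 22.9 tip in grid mm [-22.8  48.  112.7] F grid [-1.6 -0.5 -1.4] w 0.284
t 22.9 pos [0.6242 0.1261 0.1399] F [ 0.4  0.6 -2. ] w 0.284
d cm [-0.84 -0.14 -1.44] rv deg [ 0.02  0.01 -0.07] | 0.1
```

>>> move_arm(
  steps=[-1,-0.22,-0.04,-0.37,0,0,0,-1,-0.22,-0.04,-0.37,0,0,0,-1,-0.22,-0.04,-0.37,0,0,0,-1,-0.2,-0.03,-0.35,0,0,0,-1,0,0,0,0,0,0],
)

```text
t: 23.4
eef_pos: [0.6156, 0.1247, 0.1252]
tool_rot: [0.025, 0.95, 0.079, -0.3]
contact_force: [-0.9, -0.5, -2.2]
gripper_width: 0.284
```

```bash
python3 - <<'E'
from h import *
where();delta(over("low_1",.031),TR)
E
```

```text
t 23.4 tip in grid mm [-24.   48.1  95.6] F grid [-0.5  0.4 -2.4] w 0.284
t 23.4 pos [0.6156 0.1247 0.1252] F [-0.9 -0.5 -2.2] w 0.284
d cm [0.02 0.01 0.03] rv deg [ 0.02  0.   -0.07] | 0.1
```

>>> move_arm(
  steps=[0.3,0,0,0,0,0,0,0.3,0,0,0,0,0,0,0.3,0,0,0,0,0,0,0.3,0,0,0,0,0,0],
)

```text
t: 23.8
eef_pos: [0.6163, 0.1249, 0.1262]
tool_rot: [0.025, 0.951, 0.079, -0.299]
contact_force: [-0.6, 0.1, -0.1]
gripper_width: 0.648
```

>>> move_arm(
  steps=[0.3,1,0.2,1.5,0,0,0,0.3,1,0.2,1.5,0,0,0,0.3,0.5,0.1,2.5,0,0,0,0.3,0,0,2,0,0,0,0.3,0,0,0,0,0,0,0.3,0,0,0,0,0,0],
)

```text
t: 24.4
eef_pos: [0.6411, 0.1298, 0.2013]
tool_rot: [0.025, 0.951, 0.079, -0.299]
contact_force: [-0.0, 0.2, -0.9]
gripper_width: 0.652
```

```bash
python3 - <<'E'
from h import *
where()
c=cam("wrist"); cv2.imwrite("pics/w10.png",c["pixels"][:,:,::-1])
t=cam("top");s=cam("side")
cv2.imwrite("pics/end.png",np.hstack([cv2.resize(t["pixels"][130:290,160:360,::-1],None,fx=2,fy=2),cv2.resize(s["pixels"][120:280,230:430,::-1],None,fx=2,fy=2)]))
E
```

```text
t 24.4 tip in grid mm [ -1.7  47.1 172.9] F grid [-0.5 -0.2 -0.7] w 0.652
```

View pics/w10.png

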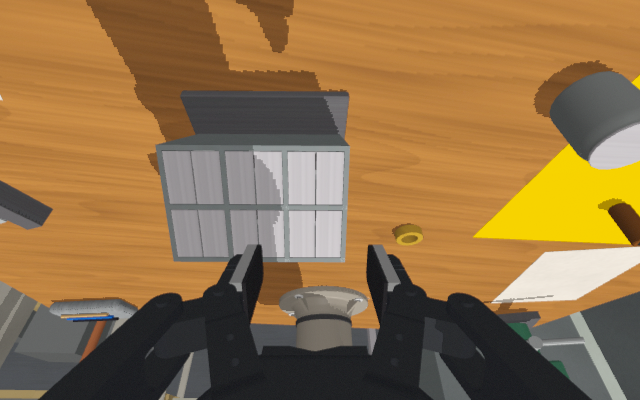

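View pics/end.png

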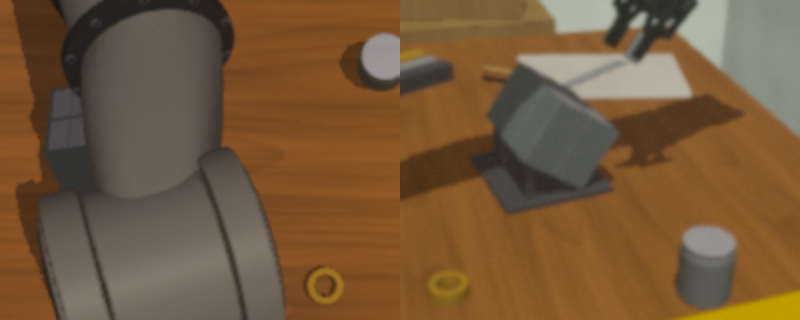

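```bash
python3 -c "
from station import order
print(order.hand_in())"
```

```text
the job is handed in; nothing more can be done
None
```

Both loose steel sleeves are in the two empty pockets, one in each row, and the job is handed in with the clock at about 24 s of the allowed 72 s.

- **Finding the empty pockets:** I probed with the closed fingertips. The middle upper pocket (high_2) stopped me hard about 25 mm down at roughly 10 N, so it is full. The first pockets of both rows (high_1 and low_1) let the fingers through freely to at least 35 mm, so I took those as empty.
- **Placing:** I put the sleeve nearer the rack into high_1 and the other grey one into low_1, each released with its foot about 22 mm inside. I left the brown look-alike alone.
- **Last checks:**
  - All six pockets' flaps looked closed in the wrist picture. That means each sleeve's head is deep enough for the flaps to swing shut over it.
  - I did not measure sleeve depth directly. The top camera's view of the rack was partly blocked by the arm.
  - The highest force I read at the tool was about 10 N, and the gripper was clear of everything at hand-in.
  - The tin and collar looked undisturbed. I never touched the spanner, but it was out of the final pictures.

No check failed. The rack's position from the wrist camera and from the other two cameras disagreed by up to about 6 mm in height. I used a combined fit, and it was close enough for the pocket clearances.

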